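Turn over the glass disc with the spatula

ROBOT

A 7-joint arm with a two-finger parallel gripper is mounted at the origin on a cart in front of the work surface, level with it; the furniture and walls round the work are solid. World frame = base frame: x ahead of the robot, y to its left, z up, the work surface at z = 0. Lengths are in mm, angles in rad, forces in N, time in s.
With the tool pointing down it reaches from about 400 to 875 mm from the base axis. Payload 4.4 kg.
Tool frame: the origin (TCP) lies on the centre line of the jaws, within the pads' length; the fingertips stand 25 mm ahead of it and the grasp point (between the pads) lies 6 mm ahead of it (ctrl.finger_overhang is the distance from the TCP to the fingertips, in mm); z points along the fingers, y is the line along which they close (so a half turn about z gives the same grasp; the last joint's range is limited). The gripper opens to 85 mm and grips with 20 to 120 N. Pads are 22 mm wide; open, the fingers measure 114 mm over their backs; the gripper's body (76 mm by 85 mm) begins 54 mm behind the grasp point. The pads swing forward as they close: fully open they stand 13 mm farther back than shut.
Start: joints at [1.22, 0.628, 0.038, 1.517, -0.027, 0.996, -0.02], TCP at [182.654, -623.823, 256.313] pointing down, gripper open.
Joint ranges: [-3.06, 3.06], [-0.37, 2.12], [-1.25, 1.32], [0.18, 2.47], [-1.1, 4.24], [0.23, 1.98], [-2.94, 2.94]. Speed limits (rad/s): [2.57, 2.57, 3.14, 3.14, 3.14, 3.14, 3.14].

INTERFACE

Orientations are given as [roll, pitch, yaw] about the fixed x, y, z axes, in that order (R = Rz(yaw) Ry(pitch) Rx(roll)).
In Python, from cell import ctrl gives the robot as it stands. The module is installed in compiled form; this text tells all that it offers.
- The arm moves only by the tool play_rows, never from a script. Its argument "targets" is a list of rows, each a list of 5 numbers: the closure, from 0 (fully open) to 1 (shut), then the shift along the tool's x, y, z in cm, then the turn about the tool's z in degrees. In form: [[gripper, dx, dy, dz, spin], ...]. A call has 1 to 10 rows; each row is the pose to reach, as a shift and turn from the pose commanded when the call began, along the tool's axes at that moment; what a row does not reach only later rows make up. A row lasts 1/10 s, in which the tool goes at most 50 mm and 8.59 degrees, less where a joint would pass 70% of its speed; a pose out of reach is approached as far as the arm can. A call with a gripper value outside its range is refused whole. The fingers move at their own pace and stop on an object; the grip force is fixed at half the most. Time passes only in rows, so rows that repeat a pose let the fingers close. It gives the time, the measured TCP pose, the force, the opening and the grip force at its end, in the units of the state.
- ctrl.read_state(): the state, without advancing time (a new reading comes with each control period).
- ctrl.get_image(name): name is "side" or "top"; returns (picture, depth): 420x560x3 uint8, red, green, blue; 420x560 float32, mm along the optical axis (not along the pixel's ray), 0 where there is no reading.
- ctrl.calibration(name): a dict with "vfov" (degrees; the focal length in pixels is half the picture's height over the tangent of half this angle, whatever the lens; pixels are square), "cx", "cy" (the principal point, pixels), "k1" (the pictures are not rectified: a ray, as slopes to the right and down, at radius r is drawn at 1 + k1 r^2 times it, then the intrinsics apply), "extrinsics" (4x4, takes a point from camera to world coordinates). Camera axes: x right, y down, z forward; pixel columns grow to the right and rows downward; lengths in mm; the calibration is good to about 2 mm. A picture is of the moment at which its call begins. calibration takes no time and is no camera call.
- ctrl.finish_job(): hands the job in; it is judged then, once.
Trained networks look in the newest picture that a camera, given by its name, has taken for a name from the list of things; names that differ only in an ending like _2 or _b are one class to them, and where a whole thing is asked for, a point or a joint stands for the part that bears it (a point fixed in the world has none). Each returns a list of dicts, best first, with "confidence" (0 to 1); they miss things now and then, are a little off and sometimes report something else, mostly with a low value. They report only what shows in the picture. A call takes as long as a camera call. They do not tell look-alikes from the thing itself.
- ctrl.search_frame(camera, name): "bbox" ([left, top, right, bottom] in pixels, round what is visible of it).
- ctrl.trace(camera, name): "pixels" (420x560 bool, what is visible of it) and "bbox" ([left, top, right, bottom] in pixels, round what is visible of it).
The state is a dict: "clock": time; "qpos": joint angles; "qd": joint speeds; "tau": joint torques, N m; "eef_pos": TCP position; "tool_rot": TCP orientation; "force": force on the tool from outside, world axes, zero at the start; "torque": the same for the moment, N m; "width": finger opening in mm; "gripper_force": force on a finger pad.
Only numpy, scipy, OpenCV 4.12 (cv2) and the standard library are available. Lean on these libraries where they do the work, as an engineer would, in place of code of your own. Each camera call takes 0.05 s, during which the arm holds its last target. There are 200 camera calls.

TASK

Take the brass weight off the glass disc and stand it upright in the middle of the brass dish. Then draw the spatula out of its dock by the steel shank, lay it down flat clear of the dock, take it again by its wooden handle, and use it to flip the disc over the near edge of the red-brown tile, so that the disc ends flat on the tile with its blue face up. Finally lay the spatula flat on the table; keep the gripper off the disc, and leave the blue bottle, pink vase and white mug where they are.

Things in the scene. Friction and masses are not known exactly. Their poses are not given: they have to be found in the camera images.
- disc: loose glass disc, 90 mm across, 14 mm thick, 0.14 kg, amber on top, blue beneath, flat on the table 3 to 19 mm before the tile's near edge. Both faces are bevelled outside 32 mm radius: the rim overhangs, 6 to 8 mm up. Origin: centre of the blue face (below at first, on top once turned); z points out of the amber face. Pushed to the tile's edge and tipped past upright, it falls onto the tile
- tile: fixed red-brown clay tile, 110 mm (x) x 130 mm (y) x 12 mm thick. Origin: on the table at the middle of its near edge, a vertical 12 mm step; its x axis points from that edge across the tile, y along the edge. The disc lies at negative x, at y within 16 mm of 0
- weight_mid (a point): brass weight with a knob, 33 mm across, 44 mm high, loose, upright on the disc within 11 mm of the disc's centre; this point is its centre, half-way up, 36 mm above the table at the start; z along its axis
- brass_dish: fixed shallow round brass dish, 105 mm across, rim 14 mm high, flat floor 2 mm above the table and 88 mm across; origin: centre of its underside, on the table
- spatula: loose spatula, 210 mm long, 0.12 kg, lies flat on handle and blade. Origin: under the middle of the handle; x to the blade, z up. Wooden handle x = -45 to 45 mm, 18 wide, 22 high; steel shank x = 45 to 110, 10 wide, from 2 to 12 mm above the underside; blade x = 110 to 165, 50 wide, 2 thick, at the underside. At first the handle is inside the dock, shank and blade outside
- spatula_handle (a point): middle of the spatula's wooden handle, half-way up (11 mm above its underside), axes as the spatula's
- spatula_shank (a point): middle of the spatula's steel shank (x = 77.5 mm), 7 mm above its underside, axes as the spatula's
- spatula_tip (a point): middle of the blade's front edge, on its underside (x = 165 mm)
- dock: fixed wooden dock, a box open only at its mouth, 104 mm long, 52 mm wide and 35 mm high outside, 36 mm wide and 30 mm high inside, no floor (the spatula slides on the table). Origin: on the table in the middle of the mouth; x points out of the mouth, along the spatula
- dock_mid (a point): middle of the dock's inside, 50 mm behind the mouth, 11 mm above the table
- blue_bottle: bystander: corked blue glass bottle, 48 mm across, 111 mm high, loose; origin at the centre of its underside
- pink_vase: bystander: pink glass vase, 72 mm across, 122 mm high, loose; origin at the centre of its underside
- white_mug: bystander: small white mug, 60 x 85 mm with its handle, 50 mm high, loose; origin at the centre of its underside
There are look-alikes about, which are no part of the job. Leave any green look-alike of the part that bears weight_mid alone.

How it is judged:
By the outcome, as a careful person would: the job done as asked, in the order asked, and still so for the second after the job is handed in, with the robot touching nothing.
It also fails if it takes over 64 s, if anything falls off the work surface, if the arm or the gripper's body presses on something with over 40 N, if the wrist force passes 120 N, or if a joint passes its speed limit or range.

## Working session

There is one attempt and no reset: what is moved stays moved. The work goes in short steps, Python scripts to look and compute and a tool call to move; the robot and the scene stay as the last step left them, time stands still between calls to the robot, and variables do not carry over. Pictures are saved under pics/ and viewed, at most 10 in all, crops included, and the job is handed in when it is done.

Besides the shell and the picture viewer there is one more tool, called after ">>>" by a JSON object that holds its "op" and its "data". play_rows: Moves the arm, as the interface text tells. Its arguments: {"type":"object","properties":{"targets":{"type":"array"}},"required":["targets"]}

```bash
mkdir -p pics
cat > h.py <<'E'
import numpy as np, cv2
from cell import ctrl
def K(c):
    k=ctrl.calibration(c); f=210/np.tan(np.radians(k['vfov']/2)); return k,f
def cloud(c,depth):
    k,f=K(c); h,w=depth.shape
    M=np.array([[f,0,k['cx']],[0,f,k['cy']],[0,0,1]])
    v,u=np.mgrid[0:h,0:w]
    # invert r_d = r(1+k1 r^2)
    xd=(u-k['cx'])/f; yd=(v-k['cy'])/f; rd=np.hypot(xd,yd); r=rd.copy()
    for _ in range(20): r=rd/(1+k['k1']*r*r)
    s=np.where(rd>0,r/np.maximum(rd,1e-9),1)
    P=np.stack([xd*s*depth,yd*s*depth,depth,np.ones_like(depth)],-1)
    return (P@np.array(k['extrinsics']).T)[...,:3]
def proj(c,p):
    k,f=K(c); q=np.linalg.inv(np.array(k['extrinsics']))@np.append(p,1)
    x,y=q[0]/q[2],q[1]/q[2]; s=1+k['k1']*(x*x+y*y); return np.array([f*x*s+k['cx'],f*y*s+k['cy']])
def snap(c,name=None):
    im,d=ctrl.get_image(c)
    if name: cv2.imwrite(f'pics/{name}.png',im[:,:,::-1])
    return im,d,cloud(c,d)
E
python3 - <<'E'
from h import *
for c in('top','side'):
    im,d,P=snap(c,c+'0'); np.savez(c+'0.npz',im=im,d=d,P=P)
    k=ctrl.calibration(c); print(c,k['vfov'],k['k1'],np.round(k['extrinsics'],3).tolist())
    for n in ['disc','tile','weight_mid','brass_dish','spatula','dock','blue_bottle','pink_vase','white_mug']:
        for r in ctrl.trace(c,n)[:3]:
            m=r['pixels']&(d>0); q=P[m]
            print(n,round(r['confidence'],2),np.round(r['bbox']).tolist(),np.round(np.median(q,0)).tolist() if len(q) else '',np.round(np.percentile(q,[1,99],axis=0)).tolist() if len(q) else '')
print(ctrl.read_state())
E
```

```text
top 54.438505353083315 -0.08459436260917544 [[-0.024, -0.983, 0.182, 378.393], [-1.0, 0.023, -0.007, -72.728], [0.003, -0.182, -0.983, 1205.56], [0.0, 0.0, 0.0, 1.0]]
disc 0.61 [199.0, 213.0, 236.0, 242.0] [556.0, 96.0, 12.0] [[517.0, 58.0, -0.0], [601.0, 144.0, 40.0]]
tile 0.61 [158.0, 206.0, 200.0, 254.0] [553.0, 212.0, 12.0] [[492.0, 158.0, 6.0], [617.0, 267.0, 17.0]]
weight_mid 0.44 [211.0, 218.0, 219.0, 232.0] [554.0, 103.0, 41.0] [[540.0, 91.0, 17.0], [570.0, 121.0, 60.0]]
weight_mid 0.43 [356.0, 242.0, 398.0, 274.0] [456.0, -362.0, 35.0] [[421.0, -413.0, -0.0], [491.0, -310.0, 40.0]]
weight_mid 0.42 [231.0, 255.0, 242.0, 268.0] [458.0, 46.0, 27.0] [[445.0, 33.0, 21.0], [474.0, 62.0, 47.0]]
brass_dish 0.62 [316.0, 191.0, 346.0, 224.0] [614.0, -240.0, 3.0] [[564.0, -287.0, -4.0], [662.0, -190.0, 17.0]]
spatula 0.8 [323.0, 263.0, 360.0, 284.0] [417.0, -234.0, 3.0] [[390.0, -310.0, -2.0], [440.0, -202.0, 15.0]]
spatula 0.22 [219.0, 153.0, 247.0, 184.0] [724.0, 47.0, 74.0] [[693.0, 13.0, -1.0], [760.0, 75.0, 124.0]]
dock 0.62 [359.0, 244.0, 398.0, 270.0] [457.0, -365.0, 35.0] [[426
[... 2373 characters left out ...]
0, 309.0, 50.0]]
{'clock': 1.0, 'qpos': array([ 1.22023498,  0.62841585,  0.03849399,  1.51741022, -0.02700082,
        0.9962799 , -0.02001782]), 'qd': array([ 0.0008123 , -0.00023582,  0.00051136, -0.00083912,  0.00065407,
        0.00070716, -0.00189048]), 'tau': array([-3.20129766e-04, -5.63280880e+01,  1.22567274e+00, -1.93785185e+01,
        1.09591201e-02,  1.38376807e-03,  1.77846346e-05]), 'eef_pos': array([ 182.63564885, -623.82797772,  256.29975014]), 'tool_rot': array([ 3.14158865e+00, -3.97504056e-05,  2.84722714e-01]), 'force': array([0.50187534, 0.1166586 , 0.17365189]), 'torque': array([-0.03161739,  0.0311686 ,  0.01540611]), 'gripper_force': 0.0, 'width': 85.34441980038834}
```

Run:
```python
from h import *
t=cv2.imread('pics/top0.png'); s=cv2.imread('pics/side0.png')
a=cv2.resize(t[140:300,130:430],(800,427),interpolation=cv2.INTER_CUBIC)
cv2.imwrite('pics/a.png',a)
b=cv2.resize(t[205:280,190:265],(400,400),interpolation=cv2.INTER_CUBIC)
c=cv2.resize(s[180:255,195:270],(400,400),interpolation=cv2.INTER_CUBIC)
cv2.imwrite('pics/b.png',np.hstack([b,c]))
```

```text
(no output)
```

View pics/a.png

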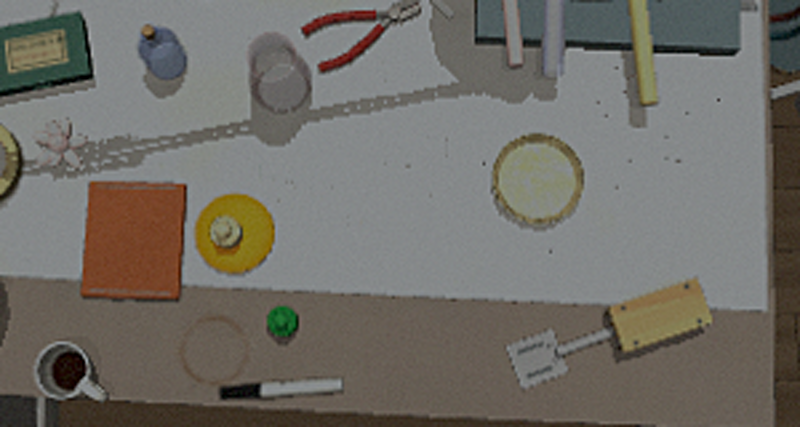

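View pics/b.png

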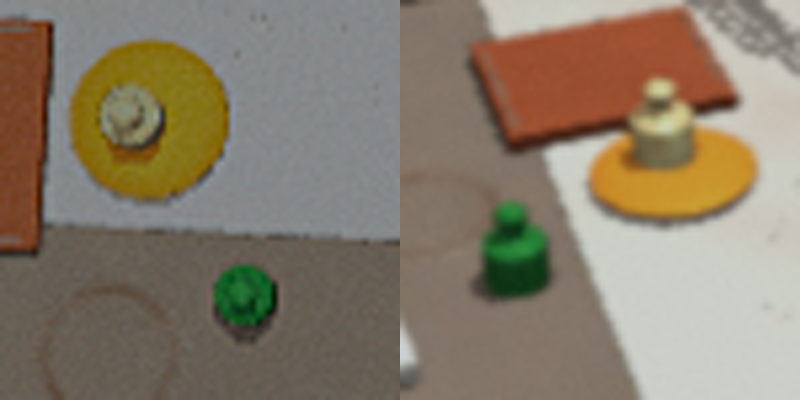

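```bash
cat > m.py <<'E'
from h import *
def fitc(xy):
    A=np.c_[2*xy,np.ones(len(xy))]; s=np.linalg.lstsq(A,(xy**2).sum(1),rcond=None)[0]
    return s[:2],np.sqrt(s[2]+s[:2]@s[:2])
def hullfit(q):
    h=cv2.convexHull(q[:,:2].astype(np.float32))[:,0]; return fitc(h.astype(float))
def near(P,c,r): return np.hypot(P[...,0]-c[0],P[...,1]-c[1])<r
E
python3 - <<'E'
from m import *
for c in('top','side'):
    z=np.load(c+'0.npz'); im,P=z['im'],z['P']; hsv=cv2.cvtColor(im,cv2.COLOR_RGB2HSV)
    H,S,V=[hsv[...,i].astype(int) for i in range(3)]
    w=near(P,(555,100),30)
    k=P[w&(P[...,2]>46)]; print(c,'weight knob n',len(k),k.mean(0).round(1),'body',hullfit(P[w&(P[...,2]>20)]))
    am=near(P,(556,97),70)&(H>15)&(H<30)&(S>150)&(P[...,2]<20); print('disc',hullfit(P[am]),np.median(P[am],0))
    t=near(P,(553,212),120)&(H<13)&(S>120)&(abs(P[...,2]-12)<6)
    r=cv2.minAreaRect(P[t][:,:2].astype(np.float32)); print('tile',r,cv2.boxPoints(r).round(1).tolist())
    d=near(P,(614,-240),62)&(P[...,2]>7); print('dish',hullfit(P[d]), 'floor',hullfit(P[near(P,(614,-240),62)&(S>40)]))
    dk=near(P,(457,-365),80)&(P[...,2]>28); r=cv2.minAreaRect(P[dk][:,:2].astype(np.float32)); print('dock',r,cv2.boxPoints(r).round(1).tolist())
    bl=near(P,(400,-215),110)&(P[...,2]>5)&(P[...,2]<18)&(P[...,1]>-310); q=P[bl][:,:2]; print('shank n',len(q),q.mean(0),np.linalg.svd(q-q.mean(0))[2][0])
E
```

```text
top weight knob n 29 [556.3 107.1  56.5] body (array([556.52192337, 106.44419345]), np.float64(16.16396733560373))
disc (array([559.66181079, 100.36750785]), np.float64(43.21197964093481)) [557.90432933  93.70003574  12.34308928]
tile ((554.754638671875, 213.17298889160156), (108.82089233398438, 127.52433013916016), 86.76000213623047) [[488.0, 162.5], [615.2999877929688, 155.1999969482422], [621.5, 263.8999938964844], [494.20001220703125, 271.1000061035156]]
dish (array([ 611.33035584, -237.64816427]), np.float64(52.39745583839321)) floor (array([ 612.52219107, -239.33914278]), np.float64(50.82839678152033))
dock ((457.12786865234375, -363.02117919921875), (51.80047607421875, 103.61782836914062), 16.91276741027832) [[417.29998779296875, -321.0], [447.3999938964844, -420.1000061035156], [497.0, -405.1000061035156], [466.79998779296875, -305.8999938964844]]
shank n 180 [ 426.6150668  -247.71968363] [ 0.10457698 -0.99451679]
side weight knob n 26 [556.9 102.7  55.3] body (array([556.97200482, 103.21744338]), np.float64(16.43038976730851))
disc (array([559.32432331,  94.60894125]), np.float64(40.71401114041808)) [555.16933617  82.20612067  12.56746598]
tile ((553.1849975585938, 208.9138641357422), (108.86381530761719, 127.02784729003906), 87.90864562988281) [[487.70001220703125, 156.8000030517578], [614.7000122070312, 152.1999969482422], [618.5999755859375, 261.0], [491.70001220703125, 265.6000061035156]]
dish (array([ 613.9512801 , -239.03666138]), np.float64(52.04498141576114)) floor (array([ 616.01508011, -241.84984742]), np.float64(53.32161224300363))
dock ((457.1979675292969, -363.68914794921875), (53.27190399169922, 106.02558135986328), 16.49533462524414) [[416.6000061035156, -320.3999938964844], [446.70001220703125, -422.1000061035156], [497.79998779296875, -407.0], [467.70001220703125, -305.29998779296875]]
shank n 115 [ 425.22790067 -271.15758418] [ 0.3588267 -0.9334042]
```

```bash
cat > mv.py <<'E'
import sys,numpy as np
from cell import ctrl
def go(*pts):  # x,y,z,yawdeg : shift rows from present pose (cm, deg)
    s=ctrl.read_state(); y0=s['tool_rot'][2]; p=s['eef_pos']
    print('t',round(s['clock'],2),'at',p.round(1),round(np.degrees(y0),1),'w',round(s['width'],1),'F',s['force'].round(1),'j',s['qpos'].round(2))
    X=np.array([np.cos(y0),np.sin(y0),0]);Y=np.array([np.sin(y0),-np.cos(y0),0])
    for q in pts:
        d=np.array(q[:3])-p
        print([round(d@X/10,2),round(d@Y/10,2),round(-d[2]/10,2),round(-((q[3]-np.degrees(y0)+180)%360-180),1)])
if __name__=='__main__':
    go(*[list(map(float,a.split(','))) for a in sys.argv[1:]])
E
python3 -c "
from mv import *;print(ctrl.finger_overhang);go((380,-240,250,16.3),(556.7,105,150,16.3),(556.7,105,47,16.3))"
```

```text
25.0
t 1.0 at [ 182.6 -623.8  256.3] 16.3 w 85.3 F [0.5 0.1 0.2] j [ 1.22  0.63  0.04  1.52 -0.03  1.   -0.02]
[np.float64(29.72), np.float64(-31.29), np.float64(0.63), np.float64(0.0)]
[np.float64(56.37), np.float64(-59.44), np.float64(10.63), np.float64(0.0)]
[np.float64(56.37), np.float64(-59.44), np.float64(20.93), np.float64(0.0)]
```

>>> {"op": "play_rows", "data": {"targets": [[0,29.7,-31.3,0.6,0],[0,29.7,-31.3,0.6,0],[0,29.7,-31.3,0.6,0],[0,29.7,-31.3,0.6,0],[0,29.7,-31.3,0.6,0],[0,29.7,-31.3,0.6,0],[0,29.7,-31.3,0.6,0],[0,29.7,-31.3,0.6,0],[0,29.7,-31.3,0.6,0],[0,56.4,-59.4,10.6,0]]}}

```text
clock: 2.0
eef_pos: [403.1, -197.3, 239.1]
tool_rot: [3.138, -0.003, 0.282]
force: [0.6, -1.0, 0.7]
width: 85.8
gripper_force: 0.0
```

```bash
python3 mv.py 556.7,105,120,16.3 556.7,105,46,16.3
```

```text
t 2.0 at [ 403.1 -197.3  239.1] 16.2 w 85.8 F [ 0.6 -1.   0.7] j [ 0.4   0.37 -0.01  2.08  0.    0.69 -0.9 ]
[np.float64(23.18), np.float64(-24.76), np.float64(11.91), np.float64(-0.1)]
[np.float64(23.18), np.float64(-24.76), np.float64(19.31), np.float64(-0.1)]
```

>>> {"op": "play_rows", "data": {"targets": [[0,23.2,-24.8,11.9,0],[0,23.2,-24.8,11.9,0],[0,23.2,-24.8,11.9,0],[0,23.2,-24.8,11.9,0],[0,23.2,-24.8,11.9,0],[0,23.2,-24.8,11.9,0],[0,23.2,-24.8,11.9,0],[0,23.2,-24.8,11.9,0],[0,23.2,-24.8,11.9,0],[0,23.2,-24.8,11.9,0]]}}

```text
clock: 3.0
eef_pos: [554.4, 104.6, 118.9]
tool_rot: [3.14, 0.001, 0.284]
force: [0.3, -0.8, 0.0]
width: 85.3
gripper_force: 0.0
```

```bash
python3 mv.py 556.7,105,46,16.3
python3 - <<'E'
from h import *
im,d,P=snap('side','s1')
np.savez('s1.npz',im=im,P=P)
cv2.imwrite('pics/s1c.png',cv2.resize(im[150:270,180:330,::-1],(750,600),interpolation=cv2.INTER_CUBIC))
E
```

```text
t 3.0 at [554.4 104.6 118.9] 16.3 w 85.3 F [ 0.3 -0.8  0. ] j [-0.25  0.69  0.02  1.88 -0.02  0.57 -1.51]
[np.float64(0.23), np.float64(0.03), np.float64(7.29), np.float64(-0.0)]
```

View pics/s1c.png

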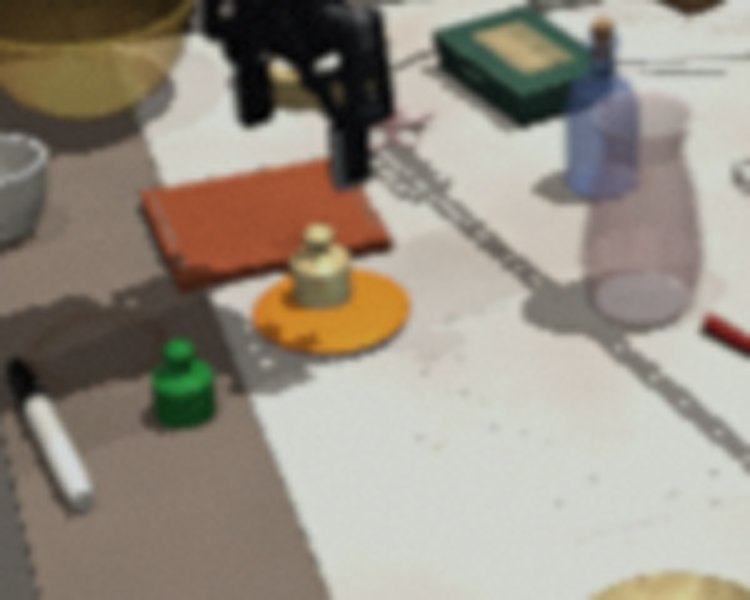

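The crop shows the brass weight (crop px 320,265) below the open jaws (250–350,120–180); the green one is away at 183,385. I'll descend, close and lift.

>>> {"op": "play_rows", "data": {"targets": [[0,0.2,0,4,0],[0,0.2,0,7.3,0],[0,0.2,0,7.3,0],[1,0.2,0,7.3,0],[1,0.2,0,7.3,0],[1,0.2,0,7.3,0],[1,0.2,0,7.3,0],[1,0.2,0,7.3,0]]}}

```text
clock: 3.85
eef_pos: [557.8, 106.8, 47.8]
tool_rot: [3.141, -0.003, 0.285]
force: [-0.7, -1.0, 8.3]
width: 29.6
gripper_force: 58.6
```

>>> {"op": "play_rows", "data": {"targets": [[1,0,0,0,0],[1,0,0,0,0],[1,0,0,-1,0],[1,0,0,-4,0],[1,0,0,-8,0]]}}

```text
clock: 4.35
eef_pos: [555.2, 106.6, 125.9]
tool_rot: [-3.141, 0.004, 0.285]
force: [-0.1, 0.1, -2.1]
width: 30.0
gripper_force: 59.8
```

```bash
python3 mv.py 580,-60,130,16.3 612.8,-238.5,110,16.3
```

```text
t 4.35 at [555.2 106.6 125.9] 16.3 w 30.0 F [-0.1  0.1 -2.1] j [-0.25  0.69  0.02  1.87 -0.02  0.59 -1.51]
[np.float64(-2.31), np.float64(16.69), np.float64(-0.41), np.float64(0.0)]
[np.float64(-4.18), np.float64(34.74), np.float64(1.59), np.float64(0.0)]
```

>>> {"op": "play_rows", "data": {"targets": [[1,-4.2,34.7,1.6,0],[1,-4.2,34.7,1.6,0],[1,-4.2,34.7,1.6,0],[1,-4.2,34.7,1.6,0],[1,-4.2,34.7,1.6,0],[1,-4.2,34.7,1.6,0],[1,-4.2,34.7,1.6,0],[1,-4.2,34.7,1.6,0],[1,-4.2,34.7,1.6,0],[1,-4.2,34.7,1.6,0]]}}

```text
clock: 5.35
eef_pos: [613.9, -236.2, 110.0]
tool_rot: [-3.14, -0.0, 0.286]
force: [0.6, 2.0, -1.5]
width: 29.7
gripper_force: 59.9
```

```bash
python3 - <<'E'
from m import *
im,d,P=snap('side')
r=ctrl.trace('side','weight_mid')
s=ctrl.read_state(); p=s['eef_pos']; print(p,s['width'])
for q in r[:3]:
    m=q['pixels']&(d>0)&near(P,p[:2],40); print(q['confidence'],q['bbox'],P[m].min(0) if m.any() else '',np.median(P[m],0) if m.any() else '')
m=near(P,p[:2],40)&(P[...,2]>20)&(P[...,2]<p[2]+10)
hsv=cv2.cvtColor(im,cv2.COLOR_RGB2HSV); b=m&(hsv[...,2]>70); print('brass',P[b].min(0),P[b].max(0))
u,v=proj('side',p-[0,0,20]).astype(int); print(u,v)
cv2.imwrite('pics/s2.png',cv2.resize(im[max(v-60,0):v+60,u-60:u+60,::-1],(600,600),interpolation=cv2.INTER_CUBIC))
E
python3 mv.py 612.8,-238.5,50,16.3
```

```text
[ 614.26947181 -235.58824709  110.10538575] 30.007878761265367
0.68 [307.6, 239.5, 318.9, 261.5] [ 597.28569296 -255.43657488   76.32949583] [ 604.75136074 -241.26746283   99.88748668]
0.57 [210.8, 217.9, 220.0, 237.6]  
brass [ 595.57401889 -262.54607328   76.20726423] [ 627.02858709 -209.36680462  119.94186846]
315 251
t 5.45 at [ 614.3 -235.6  110.1] 16.5 w 30.0 F [-0.1  0.3 -1.9] j [ 0.35  0.81 -0.05  1.61  0.05  0.72 -1.  ]
[np.float64(-0.22), np.float64(0.24), np.float64(6.01), np.float64(0.2)]
```

View pics/s2.png

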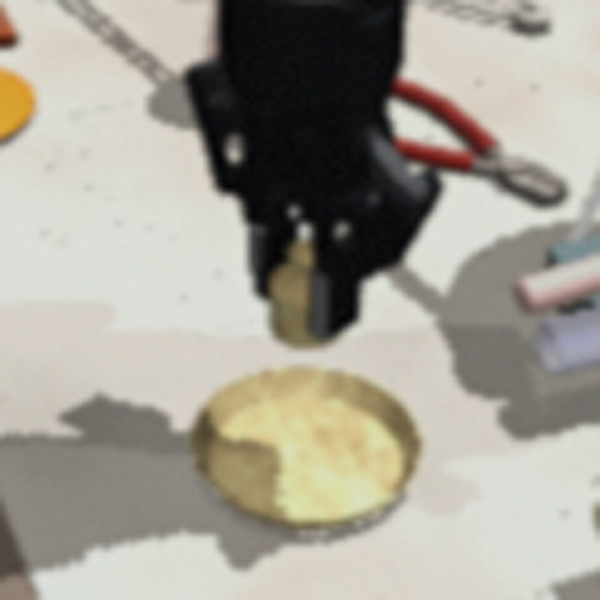

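The weight hangs upright in the jaws (crop 306,300), dish centred below (305,450). Lower and release with a partial opening.

>>> {"op": "play_rows", "data": {"targets": [[1,-0.1,0.2,3,0],[1,-0.1,0.2,6,0],[1,-0.1,0.2,7.1,0],[1,-0.1,0.2,7.3,0],[1,-0.1,0.2,7.3,0]]}}

```text
clock: 5.95
eef_pos: [614.1, -239.3, 37.2]
tool_rot: [-3.142, -0.0, 0.286]
force: [0.5, 0.5, -1.8]
width: 29.9
gripper_force: 59.9
```

```bash
python3 mv.py 612.8,-238.5,36,16.3
```

```text
t 5.95 at [ 614.1 -239.3   37.2] 16.4 w 29.9 F [ 0.5  0.5 -1.8] j [ 0.35  0.91 -0.04  1.63  0.06  0.6  -1.  ]
[np.float64(-0.1), np.float64(-0.11), np.float64(0.12), np.float64(0.1)]
```

>>> {"op": "play_rows", "data": {"targets": [[1,-0.1,-0.1,0.1,0],[1,-0.1,-0.1,0.15,0],[0.5,-0.1,-0.1,0.15,0],[0.5,-0.1,-0.1,0.1,0],[0.5,-0.1,-0.1,0.1,0],[0.5,-0.1,-0.1,-2,0],[0.4,-0.1,-0.1,-6,0],[0,-0.1,-0.1,-10,0],[0,-0.1,-0.1,-10,0]]}}

```text
clock: 6.85
eef_pos: [616.3, -241.0, 143.2]
tool_rot: [3.135, -0.01, 0.285]
force: [-0.0, 0.0, 0.6]
width: 78.3
gripper_force: 0.0
```

```bash
python3 - <<'E'
from m import *
im,d,P=snap('side'); 
w=near(P,(613,-238),30)&(P[...,2]>12)&(P[...,2]<60)
print('weight',hullfit(P[w]),P[w&(P[...,2]>35)].mean(0),P[w].max(0))
print(ctrl.read_state()['width'])
E
python3 mv.py 432,-283,130,106.7 432,-283,14,106.7
```

```text
weight (array([ 612.52405462, -239.86994602]), np.float64(16.598470170130504)) [ 611.61283991 -241.80953948   43.91579995] [ 629.17150866 -222.10518674   48.7009994 ]
84.36953116012307
t 6.9 at [ 614.6 -240.4  140.4] 16.3 w 84.4 F [-0.8 -0.4 -0.5] j [ 0.36  0.77 -0.05  1.59  0.05  0.77 -1.  ]
[np.float64(-18.72), np.float64(-1.04), np.float64(1.04), np.float64(-90.4)]
[np.float64(-18.72), np.float64(-1.04), np.float64(12.64), np.float64(-90.4)]
```

Run:
```python
from h import *
z=np.load('top0.npz');P=z['P']
for a in [(507,345),(523,388),(515,366),(550,330),(568,375),(559,352),(575,346),(590,341),(604,336)]:
    u,v=130+a[0]*.375,140+a[1]*.375; ui,vi=int(round(u)),int(round(v)); print(a,np.median(P[vi-1:vi+2,ui-1:ui+2].reshape(-1,3),0).round(1))
sk=(P[...,2]>7)&(P[...,2]<18)&(P[...,1]>-300)&(P[...,1]<-240)&(abs(P[...,0]-430)<35); q=P[sk][:,:2]; print(len(q)); 
print(np.c_[q,P[sk][:,2]].round(0)[::6].tolist())
```

```text
(507, 345) [ 428.9 -198.8   -0.6]
(523, 388) [ 3.793e+02 -2.149e+02  1.000e-01]
(515, 366) [ 405.5 -206.8    2.9]
(550, 330) [ 442.3 -246.8    0.8]
(568, 375) [ 3.923e+02 -2.651e+02  2.000e-01]
(559, 352) [ 418.5 -256.     9.7]
(575, 346) [ 423.8 -273.6   10.8]
(590, 341) [ 429.  -288.1   12. ]
(604, 336) [ 434.6 -304.1    9.9]
64
[[441.0, -295.0, 11.0], [435.0, -278.0, 10.0], [435.0, -295.0, 11.0], [432.0, -283.0, 10.0], [430.0, -263.0, 10.0], [429.0, -280.0, 11.0], [427.0, -254.0, 11.0], [427.0, -271.0, 11.0], [424.0, -256.0, 14.0], [424.0, -274.0, 12.0], [418.0, -253.0, 10.0]]
```

>>> {"op": "play_rows", "data": {"targets": [[0,-18.7,-1,1,-90],[0,-18.7,-1,1,-90],[0,-18.7,-1,1,-90],[0,-18.7,-1,1,-90],[0,-18.7,-1,1,-90],[0,-18.7,-1,1,-90],[0,-18.7,-1,1,-90],[0,-18.7,-1,1,-90],[0,-18.7,-1,1,-90],[0,-18.7,-1,1,-90]]}}

```text
clock: 7.9
eef_pos: [429.4, -282.1, 126.0]
tool_rot: [-3.141, -0.001, 1.791]
force: [0.1, -0.2, 0.3]
width: 85.5
gripper_force: 0.0
```

```bash
python3 mv.py 429,-282,28,107.5
```

```text
t 7.9 at [ 429.4 -282.1  126. ] 102.6 w 85.5 F [ 0.1 -0.2  0.3] j [ 0.84  0.67 -0.47  2.    0.53  0.59  0.23]
[np.float64(0.02), np.float64(-0.04), np.float64(9.8), np.float64(-4.9)]
```

>>> {"op": "play_rows", "data": {"targets": [[0,0,0,4,-2],[0,0,0,8,-2],[0,0,0,9.6,-2],[0,0,0,9.6,-2]]}}

```text
clock: 8.3
eef_pos: [427.9, -281.1, 27.9]
tool_rot: [-3.137, -0.005, 1.82]
force: [-0.5, 1.0, 0.8]
width: 84.8
gripper_force: 0.0
```

```bash
python3 mv.py 429,-282,28,107.5
```

```text
t 8.3 at [ 427.9 -281.1   27.9] 104.3 w 84.8 F [-0.5  1.   0.8] j [ 0.74  0.83 -0.32  2.04  0.68  0.38  0.13]
[np.float64(-0.12), np.float64(0.08), np.float64(-0.01), np.float64(-3.2)]
```

>>> {"op": "play_rows", "data": {"targets": [[0,0,0,0,-3],[0,0,0,0,-3],[1,0,0,0,-3],[1,0,0,0,-3],[1,0,0,0,-3],[1,0,0,0,-3],[1,0,0,0,-3],[1,0,0,0,-3]]}}

```text
clock: 9.1
eef_pos: [430.3, -282.5, 31.2]
tool_rot: [3.141, 0.0, 1.873]
force: [-1.0, 0.6, 4.3]
width: 7.4
gripper_force: 58.9
```

```bash
python3 mv.py 400,-186,32,107.5
```

```text
t 9.1 at [ 430.3 -282.5   31.2] 107.3 w 7.4 F [-1.   0.6  4.3] j [ 0.75  0.83 -0.33  2.04  0.69  0.39  0.16]
[np.float64(10.11), np.float64(-0.03), np.float64(-0.08), np.float64(-0.2)]
```

>>> {"op": "play_rows", "data": {"targets": [[1,0,0,-0.1,0],[1,1,0,-0.2,0],[1,3,0,-0.2,0],[1,5.5,0,-0.2,0],[1,8,0,-0.2,0],[1,10.5,0,-0.2,0],[1,12.5,0,-0.2,0],[1,13.5,0,-0.4,0],[1,13.5,0,-4,0],[1,13.5,0,-4,0]]}}

```text
clock: 10.1
eef_pos: [390.8, -151.9, 73.1]
tool_rot: [3.138, -0.0, 1.874]
force: [1.1, 0.2, -1.3]
width: 7.5
gripper_force: 58.9
```

```bash
python3 - <<'E'
from h import *
im,d,P=snap('side'); np.savez('s3.npz',im=im,P=P)
cv2.imwrite('pics/s3.png',cv2.resize(im[220:400,150:350,::-1],(667,600),interpolation=cv2.INTER_CUBIC))
E
python3 mv.py 480,-120,75,92.6 566.6,-57,75,92.6
```

```text
t 10.15 at [ 390.5 -152.9   72. ] 107.3 w 7.7 F [ 0.2 -0.4 -0.7] j [ 0.63  0.71 -0.47  2.28  0.99  0.36 -0.4 ]
[np.float64(0.49), np.float64(9.52), np.float64(-0.3), np.float64(14.7)]
[np.float64(3.94), np.float64(19.66), np.float64(-0.3), np.float64(14.7)]
```

View pics/s3.png

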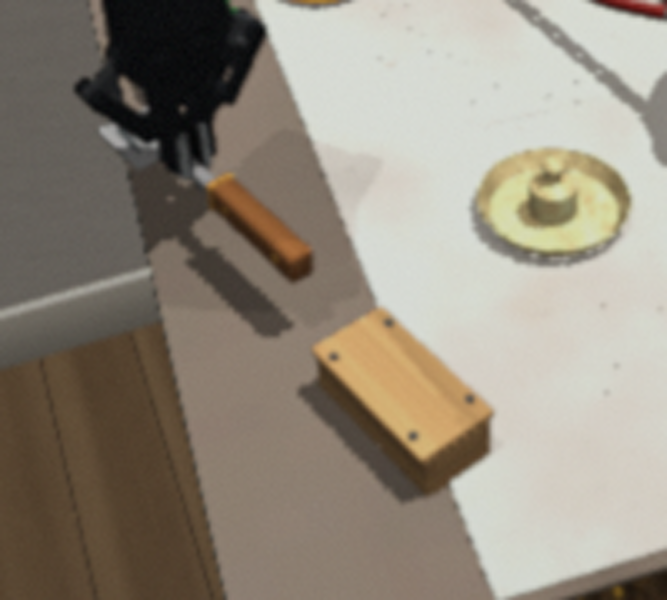

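Spatula is out and held by the shank (handle at crop 260,225); weight stands in the dish (550,190). Carry it to the lane in front of the disc.

>>> {"op": "play_rows", "data": {"targets": [[1,4,19.7,-0.3,14.7],[1,4,19.7,-0.3,14.7],[1,4,19.7,-0.3,14.7],[1,4,19.7,-0.3,14.7],[1,4,19.7,-0.3,14.7],[1,4,19.7,-0.3,14.7],[1,4,19.7,-0.3,14.7],[1,4,19.7,-0.3,14.7]]}}

```text
clock: 10.95
eef_pos: [564.6, -58.3, 73.2]
tool_rot: [-3.139, 0.001, 1.614]
force: [-0.3, -0.6, -0.9]
width: 7.6
gripper_force: 59.0
```

```bash
python3 mv.py 566.6,-57,32,92.6
```

```text
t 10.95 at [564.6 -58.3  73.2] 92.5 w 7.6 F [-0.3 -0.6 -0.9] j [ 0.4   0.84 -0.55  1.88  0.71  0.64 -0.56]
[np.float64(0.12), np.float64(0.21), np.float64(4.12), np.float64(-0.1)]
```

>>> {"op": "play_rows", "data": {"targets": [[1,0.1,0.2,2,0],[1,0.1,0.2,3.6,0],[1,0.1,0.2,4,0],[1,0.1,0.2,4.2,0],[1,0.1,0.2,4.2,0],[0,0.1,0.2,4.2,0],[0,0.1,0.2,4.2,0],[0,0.1,0.2,4.2,0],[0,0.1,0.2,0,0],[0,0.1,0.2,-4,0]]}}

```text
clock: 11.95
eef_pos: [567.5, -55.6, 114.2]
tool_rot: [-3.139, -0.001, 1.616]
force: [0.7, -0.7, -0.2]
width: 78.9
gripper_force: 0.0
```

```bash
python3 mv.py 570.6,-142,110,92.6
```

```text
t 11.95 at [567.5 -55.6 114.2] 92.6 w 78.9 F [ 0.7 -0.7 -0.2] j [ 0.43  0.78 -0.61  1.85  0.66  0.72 -0.51]
[np.float64(-8.65), np.float64(-0.08), np.float64(0.42), np.float64(-0.0)]
```

>>> {"op": "play_rows", "data": {"targets": [[0,-12,-9,-8,0],[0,-12,-9,-8,0],[0,-12,-9,-8,0],[0,-12,-9,-8,0]]}}

```text
clock: 12.35
eef_pos: [481.5, -184.2, 195.5]
tool_rot: [-3.141, 0.004, 1.61]
force: [1.1, 0.4, 0.1]
width: 85.7
gripper_force: 0.0
```

Run:
```python
from m import *
for c in('top','side'):
    im,d,P=snap(c); np.savez(c+'4.npz',im=im,P=P); hsv=cv2.cvtColor(im,cv2.COLOR_RGB2HSV)
    H,S,V=[hsv[...,i].astype(int) for i in range(3)]
    am=near(P,(556,97),75)&(H>15)&(H<30)&(S>150)&(P[...,2]<25); q=P[am]; print(c,'disc',hullfit(q),cv2.minEnclosingCircle(q[:,:2].astype(np.float32)),am.sum())
    t=near(P,(553,212),120)&(H<13)&(S>120)&(abs(P[...,2]-12)<6); r=cv2.minAreaRect(P[t][:,:2].astype(np.float32)); print('tile',cv2.boxPoints(r).round(1).tolist())
    h=near(P,(570,-142),70)&(P[...,2]>14)&(P[...,2]<30)&(S>60); r=cv2.minAreaRect(P[h][:,:2].astype(np.float32)); print('handle',r,cv2.boxPoints(r).round(1).tolist(),np.median(P[h],0))
    s=(P[...,1]>-92)&(P[...,1]<-38)&(abs(P[...,0]-568)<25)&(P[...,2]>6)&(P[...,2]<20); q=P[s]; print('shank',q.mean(0),np.polyfit(q[:,1],q[:,0],1))
ta,sa=[np.load(c+'4.npz')['im'] for c in('top','side')]
a=cv2.resize(ta[200:320,180:330],(400,320)); 
def crop(c,im,p,r,w):
    u,v=proj(c,p).astype(int); return cv2.resize(im[v-r:v+r,u-r:u+r],(w,w),interpolation=cv2.INTER_CUBIC)
cv2.imwrite('pics/o4.png',np.hstack([crop('top',ta,(560,0,0),65,400),crop('side',sa,(560,0,0),65,400)])[...,::-1])
```

```text
top disc (array([559.90940232, 100.15905588]), np.float64(43.33621906226679)) ((559.8794555664062, 100.5718002319336), 44.16007995605469) 669
tile [[487.6000061035156, 162.39999389648438], [614.5, 154.60000610351562], [621.2999877929688, 263.8999938964844], [494.3999938964844, 271.79998779296875]]
handle ((569.3853759765625, -132.50576782226562), (18.270679473876953, 82.80377197265625), 3.2686116695404053) [[557.9000244140625, -91.69999694824219], [562.5999755859375, -174.39999389648438], [580.9000244140625, -173.3000030517578], [576.0999755859375, -90.69999694824219]] [ 569.14767264 -132.07587251   21.32165921]
shank [565.47228164 -66.57200234  11.77133025] [-7.51755933e-02  5.60467692e+02]
side disc (array([561.12147379, 103.41158639]), np.float64(46.02173836475483)) ((560.39404296875, 105.7176513671875), 53.69301223754883) 406
tile [[477.20001220703125, 214.5], [568.2999877929688, 114.69999694824219], [624.9000244140625, 166.5], [533.9000244140625, 266.29998779296875]]
handle ((574.2439575195312, -149.7200469970703), (46.71550750732422, 111.56521606445312), 24.154539108276367) [[530.0999755859375, -108.4000015258789], [575.7999877929688, -210.1999969482422], [618.4000244140625, -191.10000610351562], [572.7000122070312, -89.30000305175781]] [ 568.8375136  -145.28421322   21.22592567]
shank [565.42343079 -59.72869049  11.16526689] [-4.68616811e-02  5.62624444e+02]
```

View pics/o4.png

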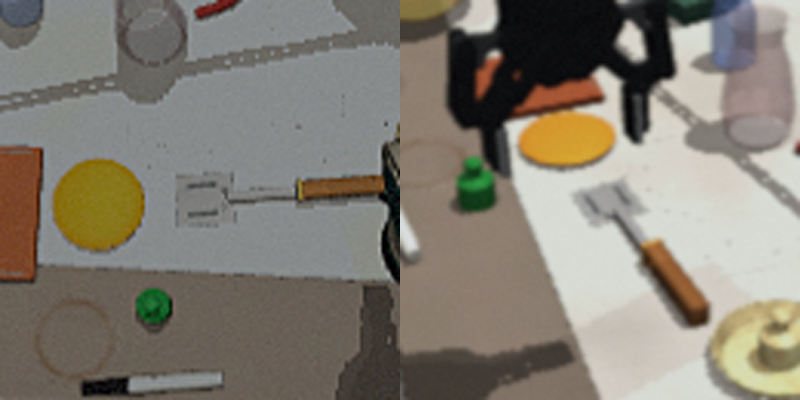

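Spatula lies flat, blade (crop 205,198 left) pointing at the disc (98,203), tile beyond; nothing in between. Now grasp the handle.

```bash
python3 mv.py 569.5,-138,110,93 569.5,-138,28,93
```

```text
t 12.45 at [ 482.5 -183.4  195.2] 92.2 w 85.2 F [ 1.8  0.6 -0.8] j [ 0.79  0.61 -0.72  1.94  0.57  0.8  -0.22]
[np.float64(4.2), np.float64(8.87), np.float64(8.52), np.float64(-0.8)]
[np.float64(4.2), np.float64(8.87), np.float64(16.72), np.float64(-0.8)]
```

>>> {"op": "play_rows", "data": {"targets": [[0,4.2,8.9,8.5,-0.8],[0,4.2,8.9,8.5,-0.8],[0,4.2,8.9,8.5,-0.8],[0,4.2,8.9,8.5,-0.8],[0,4.2,8.9,12,-0.8],[0,4.2,8.9,15,-0.8],[0,4.2,8.9,16,-0.8],[0,4.2,8.9,16,-0.8]]}}

```text
clock: 13.25
eef_pos: [569.8, -133.1, 32.9]
tool_rot: [-3.139, -0.001, 1.63]
force: [0.1, -0.0, -0.3]
width: 85.2
gripper_force: 0.0
```

```bash
python3 mv.py 569.5,-138,29,93
```

```text
t 13.25 at [ 569.8 -133.1   32.9] 93.4 w 85.2 F [ 0.1 -0.  -0.3] j [ 0.51  0.91 -0.53  1.83  0.77  0.61 -0.45]
[np.float64(-0.48), np.float64(-0.05), np.float64(0.39), np.float64(0.4)]
```

>>> {"op": "play_rows", "data": {"targets": [[0,-0.5,0,0.3,0.3],[0,-0.5,0,0.3,0.3],[1,-0.5,0,0.3,0.3],[1,-0.5,0,0.3,0.3],[1,-0.5,0,0.3,0.3],[1,-0.5,0,0.3,0.3],[1,-0.5,0,0.3,0.3],[1,-0.5,0,0.3,0.3]]}}

```text
clock: 14.05
eef_pos: [571.4, -138.7, 31.3]
tool_rot: [3.141, 0.0, 1.624]
force: [-0.6, -0.1, 3.8]
width: 16.4
gripper_force: 59.6
```

>>> {"op": "play_rows", "data": {"targets": [[1,0,0,0,0],[1,0,0,-0.3,0],[1,0,-0.1,-0.65,0],[1,0,-0.2,-0.65,0],[1,0.7,-0.2,-0.65,0],[1,1.4,-0.2,-0.65,0],[1,2,-0.2,-0.65,0],[1,2,-0.2,-0.65,0]]}}

```text
clock: 14.85
eef_pos: [568.0, -116.8, 37.4]
tool_rot: [3.141, -0.001, 1.627]
force: [0.7, -1.3, -0.6]
width: 16.4
gripper_force: 59.0
```

```bash
python3 mv.py 569.5,-138,29,93
cat > look.py <<'E'
from m import *
import sys
c=sys.argv[1]; im,d,P=snap(c); hsv=cv2.cvtColor(im,cv2.COLOR_RGB2HSV); H,S,V=[hsv[...,i].astype(int) for i in range(3)]
am=near(P,(558,110),75)&(H>15)&(H<30)&(S>150)&(P[...,2]<100); q=P[am]; print(c,'disc',hullfit(q),am.sum(),np.percentile(q[:,2],[2,50,98]).round(1))
o=P[near(P,(558,110),75)&(P[...,2]>-5)&(P[...,2]<100)]
s=ctrl.read_state(); p=s['eef_pos']; y=s['tool_rot'][2]; u=np.array([np.cos(y),np.sin(y)]); rel=P[...,:2]-p[:2]; a=rel@u; b=rel@np.array([-u[1],u[0]])
for lo,hi in((15,42),(48,70),(70,100),(112,122),(150,158)):
    m=(a>lo)&(a<hi)&(abs(b)<4)&(P[...,2]<p[2]+20); print(lo,hi,'z',np.median(P[m][:,2]).round(1) if m.any() else None,m.sum())
n=sys.argv[2]
if n!='-':
    g=proj(c,(565,60,10)).astype(int); cv2.imwrite('pics/%s.png'%n,cv2.resize(im[g[1]-60:g[1]+60,g[0]-75:g[0]+75,::-1],(750,600),interpolation=cv2.INTER_CUBIC))
E
python3 look.py top -; python3 look.py side p5
```

```text
t 14.85 at [ 568.  -116.8   37.4] 93.2 w 16.4 F [ 0.7 -1.3 -0.6] j [ 0.48  0.9  -0.53  1.85  0.77  0.6  -0.48]
[np.float64(-2.13), np.float64(0.03), np.float64(0.84), np.float64(0.2)]
top disc (array([559.76435243, 100.24315366]), np.float64(43.10710430917391)) 669 [ 6.1 12.7 17.9]
15 42 z 29.7 7
48 70 z 16.2 14
70 100 z 18.4 20
112 122 z 13.5 9
150 158 z 10.8 5
side disc (array([559.03716216, 101.8325744 ]), np.float64(43.95582321032114)) 383 [ 6.9 13.2 16.2]
15 42 z 29.6 2
48 70 z None 0
70 100 z 17.7 17
112 122 z None 0
150 158 z 8.2 4
```

View pics/p5.png

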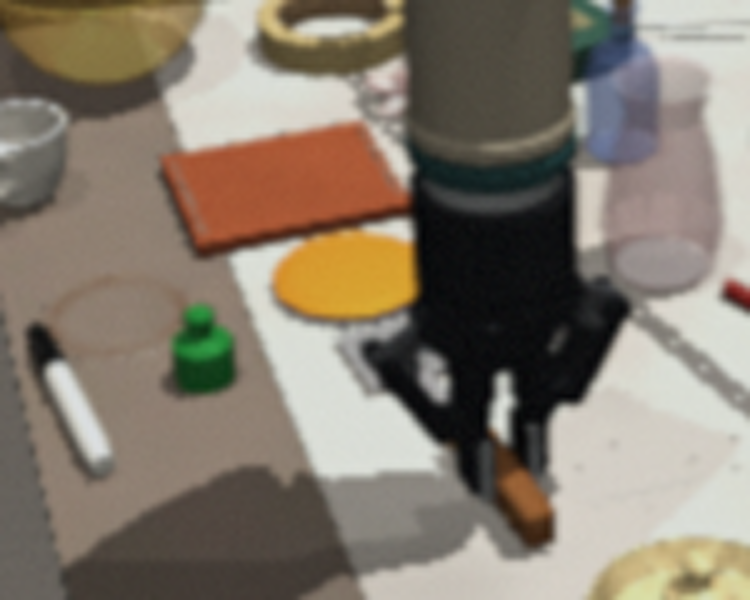

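The spatula is held level by the handle with the blade just short of the disc (crop 350,280). Push at rim height.

>>> {"op": "play_rows", "data": {"targets": [[1,0.5,0,0,0],[1,0.9,0,0,0],[1,1.3,0,0,0],[1,1.3,0,0,0]]}}

```text
clock: 15.35
eef_pos: [567.3, -105.2, 37.4]
tool_rot: [3.141, -0.0, 1.625]
force: [0.7, 0.1, -1.2]
width: 16.6
gripper_force: 59.0
```

```bash
python3 look.py top -; python3 mv.py 570,-138,29,93
```

```text
top disc (array([559.44925367, 103.83622615]), np.float64(43.29929127029245)) 670 [ 5.6 12.4 18. ]
15 42 z 27.9 10
48 70 z 18.6 13
70 100 z 17.9 20
112 122 z 9.8 9
150 158 z 8.1 8
t 15.4 at [ 567.3 -105.5   37.4] 93.1 w 16.4 F [-0.6 -0.9 -2.1] j [ 0.46  0.9  -0.52  1.86  0.77  0.6  -0.5 ]
[np.float64(-3.26), np.float64(0.09), np.float64(0.84), np.float64(0.1)]
```

>>> {"op": "play_rows", "data": {"targets": [[1,0.4,0,0,0],[1,0.8,0,0,0],[1,1.1,0,0,0],[1,1.1,0,0,0]]}}

```text
clock: 15.8
eef_pos: [566.6, -95.6, 37.4]
tool_rot: [-3.141, 0.001, 1.624]
force: [0.4, -1.5, -0.4]
width: 16.4
gripper_force: 59.0
```

```bash
python3 look.py top -; python3 mv.py 570,-138,29,93
```

```text
top disc (array([557.92927279, 113.871286  ]), np.float64(43.67000202934482)) 681 [ 6.  12.7 18.2]
15 42 z 27.9 7
48 70 z 17.6 16
70 100 z 17.7 18
112 122 z 9.6 8
150 158 z 7.6 9
t 15.85 at [566.6 -95.6  37.4] 93.0 w 16.7 F [ 0.1 -4.1 -0.1] j [ 0.44  0.89 -0.52  1.87  0.77  0.59 -0.53]
[np.float64(-4.26), np.float64(0.12), np.float64(0.84), np.float64(0.0)]
```

>>> {"op": "play_rows", "data": {"targets": [[1,-0.8,0,0,0],[1,-1.5,0,0,0],[1,-1.5,0,0.4,0],[1,-1.5,0,0.58,0],[1,-1.5,0,0.58,0],[1,-0.7,0,0.58,0],[1,0,0,0.58,0],[1,0.5,0,0.58,0],[1,0.9,0,0.58,0],[1,0.9,0,0.58,0]]}}

```text
clock: 16.85
eef_pos: [566.1, -85.0, 31.6]
tool_rot: [-3.142, -0.0, 1.626]
force: [-0.3, 0.6, -1.5]
width: 16.2
gripper_force: 58.9
```

```bash
python3 look.py top -; python3 look.py side p6; python3 mv.py 570,-138,29,93
```

```text
top disc (array([557.39531462, 113.56023628]), np.float64(43.561941084591766)) 678 [ 6.3 13.  18.1]
15 42 z 21.4 7
48 70 z 12.0 14
70 100 z 10.5 22
112 122 z 6.3 9
150 158 z 9.7 8
side disc (array([554.0110096 , 111.23072476]), np.float64(39.765700795451195)) 332 [ 8.  13.5 17. ]
15 42 z 22.7 3
48 70 z None 0
70 100 z 12.1 13
112 122 z 8.5 1
150 158 z 7.8 6
t 16.95 at [566.2 -85.5  31.5] 93.1 w 16.5 F [ 0.7  0.  -1.7] j [ 0.42  0.9  -0.51  1.87  0.78  0.58 -0.55]
[np.float64(-5.27), np.float64(0.1), np.float64(0.25), np.float64(0.1)]
```

View pics/p6.png

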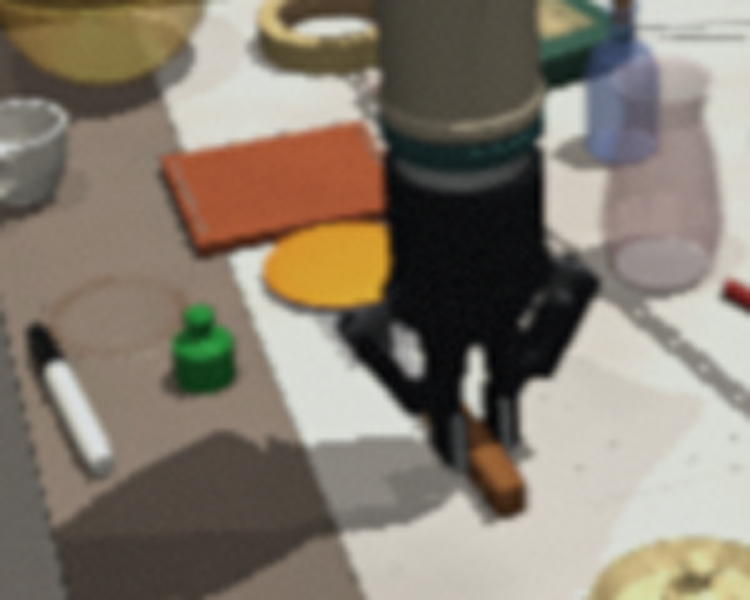

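Disc lies flush against the tile (crop 330,262), blade beneath its near rim. First half of the tip-up.

>>> {"op": "play_rows", "data": {"targets": [[1,0.1,0,-0.5,0],[1,0.3,0,-1.2,0],[1,0.5,0,-2,0],[1,0.9,0,-2.9,0],[1,1.4,0,-3.8,0],[1,1.9,0,-4.6,0],[1,2.5,0,-5.3,0],[1,2.5,0,-5.3,0]]}}

```text
clock: 17.75
eef_pos: [565.7, -59.0, 85.9]
tool_rot: [3.139, -0.001, 1.626]
force: [0.7, 0.2, -1.4]
width: 16.4
gripper_force: 58.9
```

```bash
python3 look.py top - ; python3 look.py side p7;  python3 mv.py 570,-138,29,93
python3 - <<'E'
import cv2; a=cv2.imread('pics/p7.png'); cv2.imwrite('pics/p7s.png',a)
E
```

```text
top disc (array([556.68980696, 130.98202699]), np.float64(35.6529368329771)) 331 [18.2 51.2 71.8]
15 42 z 1.6 5
48 70 z 64.1 27
70 100 z 62.2 43
112 122 z 55.8 13
150 158 z 58.0 7
t 17.85 at [565.  -60.7  84.7] 93.1 w 16.3 F [ 0.6 -1.2 -1.4] j [ 0.42  0.82 -0.57  1.87  0.7   0.66 -0.53]
[np.float64(-7.74), np.float64(0.09), np.float64(5.57), np.float64(0.1)]Traceback (most recent call last):
  File "look.py", line 4, in <module>
    am=near(P,(558,110),75)&(H>15)&(H<30)&(S>150)&(P[...,2]<100); q=P[am]; print(c,'disc',hullfit(q),am.sum(),np.percentile(q[:,2],[2,50,98]).round(1))
                                                                                          ~~~~~~~^^^
  File "m.py", line 6, in hullfit
    h=cv2.convexHull(q[:,:2].astype(np.float32))[:,0]; return fitc(h.astype(float))
      ~~~~~~~~~~~~~~~~~~~~~~~~~~~~~~~~~~~~~~~~~~^^^^^
TypeError: 'NoneType' object is not subscriptable
[ WARN:0@0.006] global loadsave.cpp:275 findDecoder imread_('pics/p7.png'): can't open/read file: check file path/integrity
Traceback (most recent call last):
cv2.error: OpenCV(4.12.0) /io/opencv/modules/imgcodecs/src/loadsave.cpp:1146: error: (-215:Assertion failed) !_img.empty() in function 'imwrite'
```

The amber surface now spans z 18–72 mm, so the disc is tilted ~45°. Continue past upright.

>>> {"op": "play_rows", "data": {"targets": [[1,0.8,0,-0.7,0],[1,1.7,0,-1.3,0],[1,2.6,0,-1.8,0],[1,3.5,0,-2.1,0],[1,4.3,0,-2.2,0],[1,5,0,-2.2,0],[1,5.7,0,-2.2,0],[1,6.4,0,-2.1,0],[1,7,0,-2,0],[1,7,0,-2,0]]}}

```text
clock: 18.85
eef_pos: [560.9, 10.3, 104.3]
tool_rot: [-3.141, -0.001, 1.626]
force: [0.4, 0.6, -1.0]
width: 16.4
gripper_force: 58.9
```

```bash
cat > fin.py <<'E'
from m import *
import sys
im,d,P=snap('top'); hsv=cv2.cvtColor(im,cv2.COLOR_RGB2HSV); H,S,V=[hsv[...,i].astype(int) for i in range(3)]
N=near(P,(553,180),100)
for n,m in(('blue',(H>95)&(H<130)&(S>90)),('amber',(H>15)&(H<30)&(S>150))):
    q=P[N&m]; print(n,len(q), (hullfit(q),np.percentile(q[:,2],[5,50,95])) if len(q)>10 else '')
g=proj('top',(565,60,10)).astype(int); cv2.imwrite('pics/%s.png'%sys.argv[1],cv2.resize(im[g[1]-75:g[1]+75,g[0]-100:g[0]+100,::-1],(800,600),interpolation=cv2.INTER_CUBIC))
E
python3 fin.py p8; python3 mv.py 570,-138,29,93
```

```text
blue 350 ((array([557.96856446, 171.8907367 ]), np.float64(44.06024163268522)), array([18.13427008, 23.63344605, 28.93490646]))
amber 0 
t 18.9 at [561.    9.4 104.3] 93.1 w 16.6 F [ 0.3 -0.3 -1.8] j [ 0.3   0.78 -0.59  1.88  0.67  0.68 -0.63]
[np.float64(-14.77), np.float64(0.1), np.float64(7.53), np.float64(0.1)]
```

View pics/p8.png

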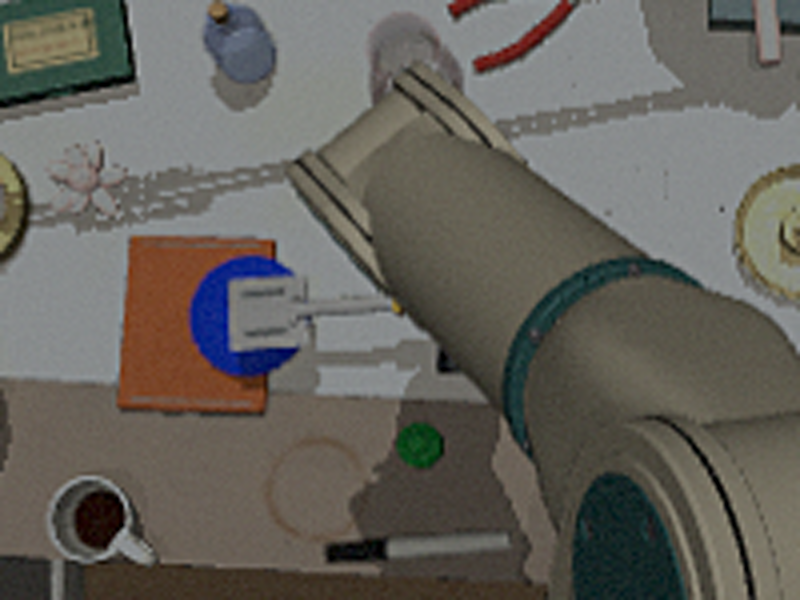

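The disc has fallen over onto the tile, blue up (px 250,315), blade hovering above it; it overhangs the near edge, so back off and check flatness.

>>> {"op": "play_rows", "data": {"targets": [[1,-3,0,0,0],[1,-6,0,0,0],[1,-8,0,0,0],[1,-8,0,2,0],[1,-8,0,4.5,0],[1,-8,0,5.4,0],[1,-8,0,5.4,0]]}}

```text
clock: 19.6
eef_pos: [564.4, -71.2, 49.3]
tool_rot: [-3.139, -0.0, 1.624]
force: [-0.5, -0.5, 0.2]
width: 16.4
gripper_force: 59.0
```

```bash
cat > flat.py <<'E'
from m import *
for c in('top','side'):
    im,d,P=snap(c); hsv=cv2.cvtColor(im,cv2.COLOR_RGB2HSV); H,S,V=[hsv[...,i].astype(int) for i in range(3)]
    q=P[near(P,(553,185),100)&(H>95)&(H<130)&(S>90)]
    if len(q)<20: print(c,len(q)); continue
    c0,r=hullfit(q); k=q[np.hypot(*(q[:,:2]-c0).T)<30]; A=np.c_[k[:,:2]-c0,np.ones(len(k))]; print(c,len(q),c0.round(1),round(r,1),'slopes,z',np.linalg.lstsq(A,k[:,2],rcond=None)[0].round(3))
E
python3 flat.py; python3 mv.py 570,-138,49.6,93
```

```text
top 703 [558.  172.3] 44.2 slopes,z [-2.000e-03 -7.000e-03  2.558e+01]
side 354 [556.8 166.6] 42.2 slopes,z [-5.0000e-03  1.8000e-02  2.5887e+01]
t 19.7 at [565.8 -70.8  51. ] 93.1 w 16.2 F [-0.3  0.2 -1.9] j [ 0.41  0.87 -0.53  1.88  0.75  0.6  -0.56]
[np.float64(-6.74), np.float64(0.06), np.float64(0.14), np.float64(0.1)]
```

Disc lies flat (slope <0.02, z≈26) but with only 14 mm of margin; nudge it further on with the blade edge at rim height.

>>> {"op": "play_rows", "data": {"targets": [[1,1.2,0,0.1,0],[1,2.2,0,0.1,0],[1,2.9,0,0.1,0],[1,3.5,0,0.1,0],[1,4.0,0,0.1,0],[1,4.0,0,0.1,0]]}}

```text
clock: 20.3
eef_pos: [563.4, -30.1, 49.7]
tool_rot: [3.141, -0.0, 1.625]
force: [0.2, 0.1, -1.4]
width: 16.5
gripper_force: 59.0
```

```bash
python3 flat.py; python3 mv.py 570,-138,49.6,93
```

```text
top 694 [557.1 179.9] 44.0 slopes,z [-2.000e-03  8.000e-03  2.564e+01]
side 273 [550.3 176.1] 37.2 slopes,z [6.000e-03 8.000e-03 2.584e+01]
t 20.4 at [563.2 -30.9  49.5] 93.1 w 16.5 F [-0.4  0.3 -1. ] j [ 0.33  0.86 -0.52  1.89  0.75  0.59 -0.63]
[np.float64(-10.73), np.float64(0.1), np.float64(-0.01), np.float64(0.1)]
```

Pushing cleanly; continue, then withdraw.

>>> {"op": "play_rows", "data": {"targets": [[1,0.5,0,0,0],[1,1,0,0,0],[1,1.5,0,0,0],[1,2,0,0,0],[1,2.3,0,0,0],[1,2.3,0,0,0],[1,1,0,0,0],[1,-3,0,0,0],[1,-7,0,0,0],[1,-8,0,0,0]]}}

```text
clock: 21.4
eef_pos: [566.6, -119.3, 48.9]
tool_rot: [-3.14, 0.005, 1.616]
force: [-0.5, -0.3, -1.5]
width: 16.7
gripper_force: 58.9
```

```bash
python3 flat.py; python3 mv.py 570,-138,32,93
```

```text
top 699 [553.6 203. ] 44.1 slopes,z [1.0000e-03 1.2000e-02 2.5692e+01]
side 348 [554.3 196.9] 41.8 slopes,z [-5.0000e-03  2.0000e-02  2.5711e+01]
t 21.5 at [ 567.  -115.2   49.1] 92.7 w 16.3 F [ 0.4 -0.2 -1.3] j [ 0.48  0.88 -0.54  1.85  0.75  0.62 -0.48]
[np.float64(-2.29), np.float64(0.19), np.float64(1.71), np.float64(-0.3)]
```

>>> {"op": "play_rows", "data": {"targets": [[1,-0.5,0,1,0],[1,-0.5,0,1.6,0],[1,-0.5,0,1.78,0],[1,-0.5,0,1.78,0],[0,-0.5,0,1.78,0],[0,-0.5,0,1.7,0],[0,-0.5,0,1.6,0],[0,-0.5,0,-2,0],[0,-0.5,0,-7,0],[0,-0.5,0,-12,0]]}}

```text
clock: 22.5
eef_pos: [567.2, -115.6, 170.7]
tool_rot: [-3.14, -0.001, 1.625]
force: [1.8, -0.1, 0.2]
width: 84.9
gripper_force: 0.0
```

>>> {"op": "play_rows", "data": {"targets": [[0,-12,9,-8,0],[0,-12,9,-8,0],[0,-12,9,-8,0],[0,-12,9,-8,0],[0,-12,9,-8,0]]}}

```text
clock: 23.0
eef_pos: [665.8, -234.1, 250.8]
tool_rot: [3.138, 0.002, 1.619]
force: [-0.2, 0.5, -0.7]
width: 85.3
gripper_force: 0.0
```

```bash
python3 fin.py p9
python3 - <<'E'
from m import *
z,d,P=snap('side'); w=near(P,(613,-239),25)&(P[...,2]>12)&(P[...,2]<60); print('weight',hullfit(P[w]),P[w].max(0))
for n in('blue_bottle','pink_vase','white_mug'):
    r=ctrl.trace('side',n); m=r[0]['pixels']&(d>0) if r else None; print(n,np.median(P[m],0).round(0) if r else None)
E
python3 mv.py 0,0,0,0
```

```text
blue 697 ((array([553.5042224 , 203.09239987]), np.float64(44.17425277986234)), array([18.76080211, 24.27933095, 28.86526724]))
amber 1 
weight (array([ 612.70011877, -240.21591345]), np.float64(16.602638944285985)) [ 629.73508179 -223.59126173   48.50423543]
blue_bottle [748. 173.  60.]
pink_vase [714.  24.  59.]
white_mug [409. 259.  37.]
t 23.25 at [ 663.1 -229.1  248.8] 93.2 w 85.6 F [0.6 0.6 0.3] j [ 0.65  0.8  -0.72  1.34  0.54  1.19 -0.05]
[np.float64(26.59), np.float64(-64.92), np.float64(24.88), np.float64(93.2)]
```

View pics/p9.png

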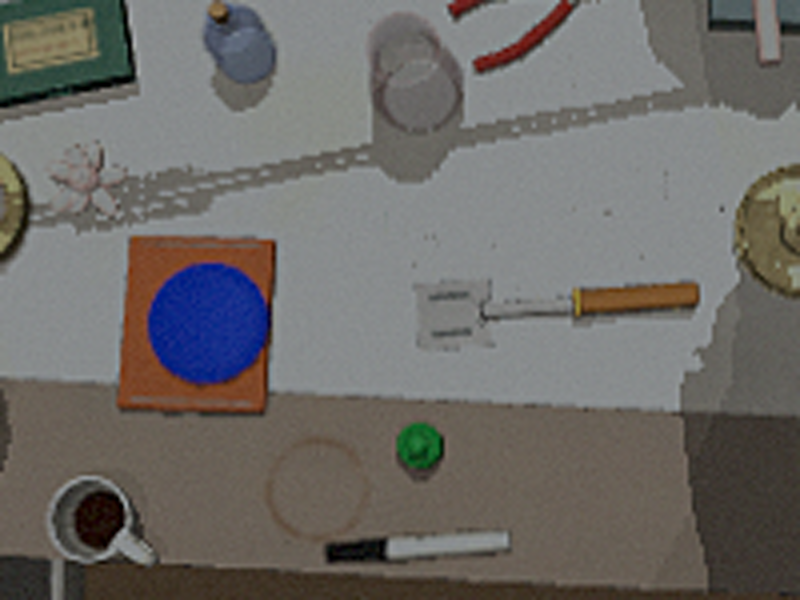

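The disc is blue face up on the tile (210,322), the spatula lies flat (555,310), the weight stands in the dish and the bystanders haven't moved. Handing in.

```bash
python3 -c "from cell import ctrl; print(ctrl.finish_job())"
```

```text
the job is handed in; nothing more can be done
None
```

The job is done and handed in at about 23 s: the weight stands in the middle of the dish, the disc lies flat and blue face up on the tile, the spatula lies flat on the table, and the bottle, vase and mug have not moved; after the flip I used the blade to push the disc fully onto the tile.

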